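# Block up a door rail on three cauls for finishing

### The arm

A 6-joint arm with a two-finger parallel gripper is mounted at the origin on a cart in front of the work surface, level with it; the furniture and walls round the work are solid. World frame = base frame: x ahead of the robot, y to its left, z up, the work surface at z = 0. Lengths are in mm, angles in rad, forces in N, time in s.
With the tool pointing down it reaches from about 350 to 1000 mm from the base axis. Payload 7.1 kg.
Tool frame: the origin (TCP) lies on the centre line of the jaws, within the pads' length; the fingertips stand 11 mm ahead of it and the grasp point (between the pads) lies 8 mm behind it; z points along the fingers, y is the line along which they close (so a half turn about z gives the same grasp; the last joint's range is limited). The gripper opens to 85 mm and grips with 20 to 120 N. Pads are 22 mm wide; open, the fingers measure 114 mm over their backs; the gripper's body (76 mm by 85 mm) begins 54 mm behind the grasp point. The pads swing forward as they close: fully open they stand 13 mm farther back than shut.
Start: joints at [-0.019, 0.423, 1.63, -0, 1.089, -0.019], TCP at [624.984, 0.026, 242.319] pointing down, gripper open.
Joint ranges: [-3, 3], [-0.9, 2.11], [0.09, 2.58], [-1.31, 4.45], [0.11, 2.69], [-2.54, 2.54]. Speed limits (rad/s): [2.39, 2.39, 3.01, 3.14, 3.14, 3.14].

### API

Orientations are given as a unit quaternion [x, y, z, w].
In Python, from plant import robot gives the robot as it stands.
- The arm moves only by the tool servo_tool, never from a script. Its argument "steps" is a list that holds one entry, the list of rows, each a list of 7 numbers: the shift along the world's x, y, z in cm, then the turn, a rotation vector about the world's x, y, z in degrees, then the opening, from 0 (shut) to 1 (fully open). In form: [[[dx, dy, dz, wx, wy, wz, gripper], ...]]. A call has exactly 8 rows; each row is the pose to reach, as a shift and turn from the pose commanded when the call began; what a row does not reach only later rows make up. A row lasts 1/12 s, in which the tool goes at most 41.7 mm and 7.16 degrees, less where a joint would pass 70% of its speed; a pose out of reach is approached as far as the arm can. A call with a gripper value outside its range is refused whole. The fingers move at their own pace and stop on an object; "newtons" is the grip in N (left out, the last holds). Time passes only in rows, so rows that repeat a pose let the fingers close, or fill a call up. It gives the time, the measured TCP pose, the force, the opening and the grip force at its end, in the units of the state.
- robot.read_state(): the state, without advancing time (a new reading comes with each control period).
- robot.grab_frame(name): name is "scene" or "side" or "wrist"; returns a dict with "color" (480x640x3 uint8, blue, green, red), "depth" (480x640 float32, mm along the optical axis (not along the pixel's ray), 0 where there is no reading), "K" (3x3 intrinsics, pixels), "camera_from_world" (4x4, takes a point from world to camera coordinates). Camera axes: x right, y up, looking along -z (the intrinsics and any distortion apply to the point x, -y, -z); pixel columns grow to the right and rows downward; lengths in mm; the calibration is good to about 2 mm. A picture is of the moment at which its call begins.
- robot.sign_off(): hands the job in; it is judged then, once.
Trained networks look in a picture, given as the dict that the camera call returned (one of the last four; its "shot" number tells which), for a name from the list of things; names that differ only in an ending like _2 or _b are one class to them, and where a whole thing is asked for, a point or a joint stands for the part that bears it (a point fixed in the world has none). Each returns a list of dicts, best first, with "p" (0 to 1); they miss things now and then, are a little off and sometimes report something else, mostly with a low value. They report only what shows in the picture. A call takes as long as a camera call.
- robot.search_frame(picture, query): "location" ([x, y, z] in mm, in world coordinates, good to about 4 mm: the middle of the surface that is visible of it).
- robot.landmark_of(picture, query): "location" ([x, y, z] in mm, in world coordinates, good to about 4 mm: a listed point, or the origin of a listed thing).
The state is a dict: "clock": time; "qpos": joint angles; "joint_vel": joint speeds; "joint_efforts": joint torques, N m; "tcp_pos": TCP position; "tcp_rot": TCP orientation; "contact_force": force on the tool from outside, world axes, zero at the start; "wrist_torque": the same for the moment, N m; "grip_width": opening from 0.0 (shut) to 1.0 (fully open); "gripper_force": force on a finger pad.
Only numpy, scipy, OpenCV 4.12 (cv2) and the standard library are available. Lean on these libraries where they do the work, as an engineer would, in place of code of your own. Each camera call takes 0.05 s, during which the arm holds its last target. There are 200 camera calls.

### The job

On the sheet of lining paper two equal wooden blocks stand parallel, apart from each other; set the third block of the same size, which lies by itself on the bench, on the paper midway between them, parallel to them and with its ends in line with theirs. Then lay the dark tenoned rail across all three, square to the blocks, resting along the middle of the row and overhanging the outer blocks equally at both ends. Leave the two outer blocks and everything else where they are, and set things down gently without dropping them.

Things in the scene. Friction and masses are not known exactly. Their poses are not given: they have to be found in the camera images.
- near_mid (a point): outer block of the row, the one nearer the robot: hardwood caul block, 103 mm long (x), 50 mm wide (y), 25 mm high (z), 65 g. This point is at its centre, half-way up. Stands on the paper; its long x axis lies across the row, and its y axis points along the row to the far block. Only its weight holds it. Leave it in place.
- far_mid (a point): outer block of the row, farther from the robot: the same hardwood caul block, 103 mm long (x), 50 mm wide (y), 25 mm high (z), 65 g. This point is at its centre, half-way up. Parallel to the near block, 198 to 204 mm from it (centre to centre) along the near block's +y, axes the same way. Leave it in place.
- loose_mid (a point): the third block, lying by itself on the bare bench between two pipes: the same hardwood caul block, 103 mm long (x), 50 mm wide (y), 25 mm high (z), 65 g. This point is at its centre, half-way up. Grasp across the width. In this lane a bar clamp runs along y = 0.1; its upright handle stands at x = 0.61, y = 0.10, from z = 0.21 to 0.36: cross the lane nearer the robot (x under 0.5).
- rail_mid (a point): dark wooden door rail, lying flat on the bare bench: 260 mm long (x) between its shoulders, 300 mm with the tenons (44 mm wide, 7 mm thick) at both ends; 62 mm wide (y), 18 mm thick (z), 200 g (varies). This point is at its centre, half the thickness up; to be grasped across its 62 mm width at the middle. The same either way round and either face up.
- sheet: pale lining paper fixed flat to the bench, 270 mm (x, along the row) by 170 mm (y), 1 mm thick; origin at the centre of its underside. The row is not exactly centred on it. Sheet and rail each lie in one of two lanes, to the robot's left or right, between clamp pipes that run away from the robot, 56 mm high.
- block_loose: the third block as a body (origin under its centre)
- rail: the rail as a body (origin at the centre of its underside)
- tape: roll of masking tape, 96 mm across, 24 mm high, bystander; origin under its centre
- clamp: black spring clamp, 130 x 58 x 22 mm, bystander; origin under its middle
- key: steel hex key, 95 x 65 x 6 mm, bystander; origin under its middle
- bottle: squeeze bottle of glue, 65 x 60 mm, 168 mm tall, bystander; origin under its middle

How it is judged:
By the outcome, as a careful person would: the job done as asked, in the order asked, and still so for the second after the job is handed in, with the robot touching nothing.
It also fails if it takes over 72 s, if anything falls off the work surface, if the arm or the gripper's body presses on something with over 40 N, if the wrist force passes 120 N, or if a joint passes its speed limit or range.

## Working session

There is one attempt and no reset: what is moved stays moved. The work goes in short steps, Python scripts to look and compute and a tool call to move; the robot and the scene stay as the last step left them, time stands still between calls to the robot, and variables do not carry over. Pictures are saved under pics/ and viewed, at most 10 in all, crops included, and the job is handed in when it is done.

Besides the shell and the picture viewer there is one more tool, called after "Emit:" as name([rows], argument=value, ...), one row to a line, values as JSON. servo_tool: Moves the arm, as the interface text tells. Its arguments: {"type":"object","properties":{"steps":{"type":"array"},"newtons":{"type":"number"}},"required":["steps"]}

```bash
ls; mkdir -p pics; cat > h.py <<'E'
import numpy as np, cv2
from plant import robot
def cloud(f):
    d=f["depth"];K=np.array(f["K"]);v,u=np.mgrid[0:480,0:640]
    X=(u-K[0,2])/K[0,0]*d;Y=(v-K[1,2])/K[1,1]*d
    P=np.stack([X,-Y,-d,np.ones_like(d)],-1)
    W=P@np.linalg.inv(np.array(f["camera_from_world"])).T
    W[d<=0]=np.nan
    return W[...,:3]
E
python3 - <<'E'
from h import *
fs={n:robot.grab_frame(n) for n in("scene","wrist","side")}
for n,f in fs.items(): cv2.imwrite(f"pics/{n}0.png",f["color"]); np.savez(f"{n}0.npz",**{k:f[k] for k in("color","depth","K","camera_from_world")})
print([k for k in fs["scene"]])
for n,f in fs.items():
  for q in("near_mid","far_mid","loose_mid","rail_mid","sheet"):
    print(n,q,[(np.round(r["location"]).tolist(),round(r["p"],2)) for r in robot.landmark_of(f,q)][:3])
s=robot.read_state();print(s)
E
```

```text
pics
['color', 'depth', 'K', 'camera_from_world', 'shot']
scene near_mid [([522.0, -536.0, 4.0], 0.75), ([456.0, 343.0, 15.0], 0.72)]
scene far_mid [([658.0, 338.0, 13.0], 0.55), ([322.0, 317.0, -1.0], 0.22)]
scene loose_mid [([487.0, 16.0, 11.0], 0.96)]
scene rail_mid [([537.0, -215.0, 7.0], 0.82)]
scene sheet [([555.0, 341.0, 2.0], 0.85)]
wrist near_mid []
wrist far_mid []
wrist loose_mid [([499.0, 14.0, 10.0], 0.96)]
wrist rail_mid [([537.0, -215.0, 7.0], 0.59)]
wrist sheet []
side near_mid []
side far_mid [([658.0, 336.0, 17.0], 0.56)]
side loose_mid [([490.0, 14.0, 12.0], 0.86)]
side rail_mid [([539.0, -214.0, 9.0], 0.8)]
side sheet [([554.0, 345.0, -1.0], 0.79)]
{'clock': 0.9, 'qpos': array([-1.89977061e-02,  4.23092091e-01,  1.62989720e+00,  1.51601487e-05,
        1.08859036e+00, -1.90035653e-02]), 'joint_vel': array([-0.00116443, -0.00177081,  0.00197464, -0.00115878, -0.00035987,
        0.00122355]), 'joint_efforts': array([-1.43641308e-03, -5.57323551e+01, -2.82151401e+01,  5.82650523e-05,
        5.68510004e-04, -1.84443087e-05]), 'tcp_pos': array([6.24989000e+02, 3.12576571e-02, 2.42325106e+02]), 'tcp_rot': array([7.07107195e-01, 7.07106367e-01, 9.34645594e-06, 2.52955586e-08]), 'contact_force': array([0.97660747, 0.67799169, 0.14736287]), 'wrist_torque': array([-0.03649434,  0.00168279,  0.02337461]), 'gripper_force': 0.0, 'grip_width': 0.9969123389277724}
```

View pics/scene0.png

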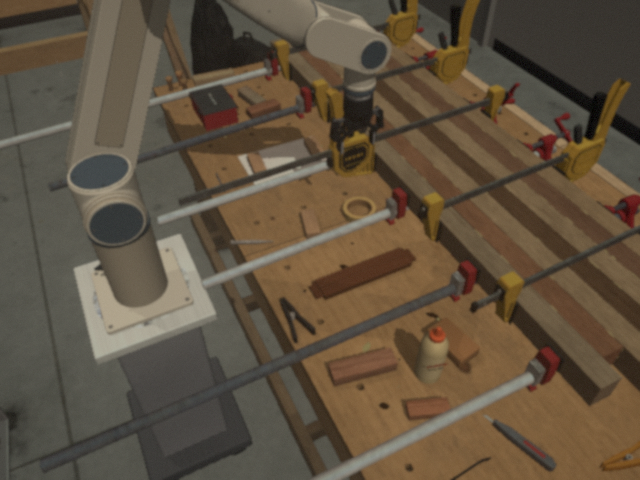

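View pics/wrist0.png

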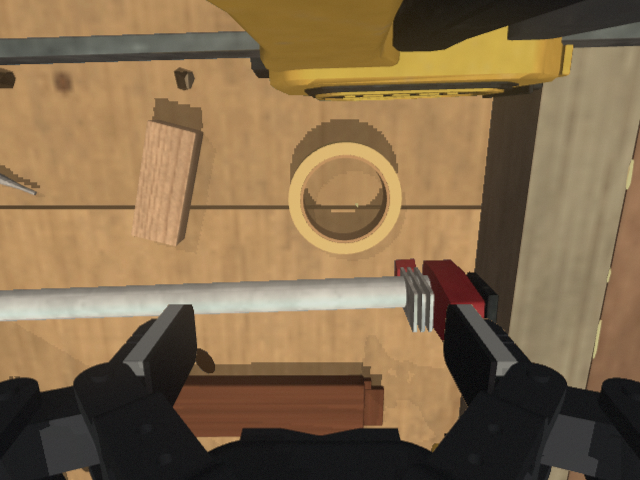

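```bash
cat >> h.py <<'E'
def top(f,c,zlo,zhi,r=120,box=None):
    """min-area rect of the world points in a height band near c"""
    W=cloud(f);m=(W[...,2]>zlo)&(W[...,2]<zhi)&(np.hypot(W[...,0]-c[0],W[...,1]-c[1])<r)
    if box: m&=(W[...,0]>box[0])&(W[...,0]<box[1])&(W[...,1]>box[2])&(W[...,1]<box[3])
    m=cv2.morphologyEx(m.astype(np.uint8),cv2.MORPH_OPEN,np.ones((3,3)))
    n,l,st,ce=cv2.connectedComponentsWithStats(m)
    if n<2: return None
    k=1+np.argmax(st[1:,4]);P=W[l==k]
    (x,y),(w,h),a=cv2.minAreaRect(P[:,:2].astype(np.float32))
    if w<h: w,h,a=h,w,a-90
    return dict(c=(round(x,1),round(y,1)),size=(round(w,1),round(h,1)),ang=round((a+90)%180-90,2),z=round(float(np.median(P[:,2])),1),n=len(P))
E
python3 - <<'E'
from h import *
for n in("scene","side","wrist"):
  f=np.load(n+"0.npz")
  for q,c,lo,hi,r in(("near",(456,343),20,32,80),("far",(658,338),20,32,80),("loose",(488,15),20,30,80),("rail",(538,-215),13,23,180)):
    print(n,q,top(f,c,lo,hi,r))
W=cloud(np.load("scene0.npz"))
H=np.zeros((240,240));ok=W[...,2]>8
P=W[ok]
# pipe locations: cells height>40
for y in range(-500,500,20):
  p=P[(abs(P[:,1]-y)<10)&(P[:,0]>350)&(P[:,0]<850)]
  if len(p)>5: print(y,len(p),p[:,2].max().round(),p[:,0].min().round(),p[:,0].max().round())
E
```

```text
scene near {'c': (460.0, 340.4), 'size': (107.9, 39.2), 'ang': 76.99, 'z': 28.5, 'n': 155}
scene far {'c': (661.2, 341.9), 'size': (100.8, 40.7), 'ang': 84.48, 'z': 27.9, 'n': 169}
scene loose {'c': (491.0, 7.2), 'size': (97.2, 38.6), 'ang': 75.0, 'z': 26.7, 'n': 228}
scene rail {'c': (537.8, -217.7), 'size': (284.7, 67.0), 'ang': 0.35, 'z': 19.7, 'n': 1354}
side near {'c': (455.8, 342.2), 'size': (100.7, 46.2), 'ang': 84.34, 'z': 25.8, 'n': 687}
side far {'c': (657.9, 338.9), 'size': (103.2, 46.7), 'ang': 84.2, 'z': 25.4, 'n': 535}
side loose {'c': (490.3, 14.4), 'size': (101.9, 45.6), 'ang': 76.45, 'z': 24.7, 'n': 396}
side rail {'c': (538.9, -213.8), 'size': (268.6, 71.8), 'ang': 0.66, 'z': 17.8, 'n': 1028}
wrist near None
wrist far None
wrist loose {'c': (493.0, 11.8), 'size': (100.1, 40.3), 'ang': 75.36, 'z': 25.9, 'n': 5803}
wrist rail {'c': (575.1, -216.0), 'size': (193.1, 63.4), 'ang': 0.55, 'z': 18.9, 'n': 9276}
-500 473 211.0 388.0 849.0
-480 717 132.0 350.0 850.0
-460 781 131.0 350.0 849.0
-440 526 134.0 350.0 850.0
-420 388 133.0 500.0 850.0
-400 1866 132.0 350.0 850.0
-3
[... 446 characters left out ...]
.0 350.0 850.0
-40 1792 682.0 351.0 850.0
-20 1625 668.0 423.0 850.0
0 1128 657.0 351.0 849.0
20 499 579.0 350.0 849.0
40 759 633.0 372.0 850.0
60 288 630.0 459.0 850.0
80 1904 371.0 351.0 849.0
100 1374 375.0 351.0 850.0
120 178 369.0 417.0 850.0
140 71 133.0 351.0 848.0
160 10 11.0 415.0 658.0
180 530 133.0 350.0 847.0
200 345 131.0 351.0 849.0
220 17 130.0 504.0 821.0
240 19 131.0 816.0 836.0
260 22 131.0 374.0 847.0
280 14 125.0 433.0 848.0
300 93 36.0 401.0 676.0
320 126 35.0 361.0 693.0
340 122 37.0 351.0 679.0
360 123 36.0 367.0 684.0
380 244 213.0 370.0 747.0
400 422 214.0 362.0 800.0
420 103 212.0 359.0 816.0
440 23 131.0 427.0 825.0
460 12 128.0 430.0 828.0
480 14 135.0 499.0 809.0
```

The scene view shows the loose block at about (310,222), beside the tape. The sheet with its two blocks is at about (280,160), and the rail is at (362,272). In the wrist view the loose block is at (168,183), and its width runs roughly along x. Next I'll move above the block for a closer look.

Emit:
servo_tool([
  [[-3,-1,0,0,0,-4,1],[-6,-2,0,0,0,-8,1],[-10,-4,0,0,0,-12,1],[-13.4,-5,0,0,0,-14.5,1],[-13.4,-5,0,0,0,-14.5,1],[-13.4,-5,0,0,0,-14.5,1],[-13.4,-5,0,0,0,-14.5,1],[-13.4,-5,0,0,0,-14.5,1]],
], newtons=40)

```text
clock: 1.57
tcp_pos: [492.3, -49.9, 242.8]
tcp_rot: [0.791, 0.612, 0.001, 0.001]
contact_force: [-0.2, 0.5, -0.1]
grip_width: 1.001
gripper_force: 0.0
```

```bash
cat >> h.py <<'E'
def look(name):
    f=robot.grab_frame("wrist");cv2.imwrite(f"pics/{name}.png",f["color"])
    np.savez(f"{name}.npz",**{k:f[k] for k in("color","depth","K","camera_from_world")});return f
def pose():
    from scipy.spatial.transform import Rotation as R
    s=robot.read_state();y=R.from_quat(s["tcp_rot"]).as_matrix()
    print("t",round(s["clock"],2),"tcp",np.round(s["tcp_pos"],1),"jaw ang",round(np.degrees(np.arctan2(y[1,1],y[0,1])),2),"tilt",np.round(y[:,2],3),"F",np.round(s["contact_force"],1),"grip",round(s["grip_width"],3),round(s["gripper_force"],1),"q",np.round(s["qpos"],2))
E
python3 - <<'E'
from h import *
f=look("w1");pose();print(top(f,(491,13),20,30,80))
print([(np.round(r["location"],1),r["p"]) for r in robot.landmark_of(f,"loose_mid")])
E
```

```text
t 1.62 tcp [492.3 -49.8 242.6] jaw ang -14.46 tilt [ 0.001 -0.    -1.   ] F [ 0.3 -0.1  0.1] grip 1.0 0.0 q [-0.12  0.23  1.91  0.    1.    0.13]
{'c': (492.7, 12.1), 'size': (99.7, 40.1), 'ang': 75.44, 'z': 25.8, 'n': 6294}
[(array([495.6,  11.7,  11.6]), 0.61)]
```

View pics/w1.png

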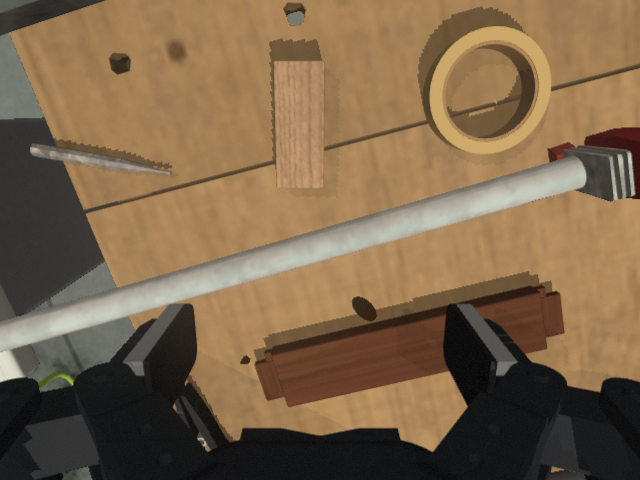

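The loose block shows at (300,123), about 40 x 103 mm on its top face and aligned with the jaws. The view is clear, so I'll go in for the grasp.

Emit:
servo_tool([
  [[0,3,-3,0,0,0,1],[0,6.2,-6,0,0,0,1],[0,6.2,-9,0,0,0,1],[0,6.2,-12,0,0,0,1],[0,6.2,-15,0,0,0,1],[0,6.2,-18,0,0,0,1],[0,6.2,-19,0,0,0,1],[0,6.2,-19,0,0,0,1]],
])

```text
clock: 2.33
tcp_pos: [489.6, 12.3, 49.9]
tcp_rot: [0.79, 0.612, -0.002, -0.002]
contact_force: [-1.3, 1.1, 1.0]
grip_width: 1.003
gripper_force: 0.0
```

Emit:
servo_tool([
  [[0,0,-1.0,0,0,0,1],[0,0,-2.0,0,0,0,1],[0,0,-3.0,0,0,0,1],[0,0,-3.7,0,0,0,1],[0,0,-3.7,0,0,0,1],[0,0,-3.7,0,0,0,0.8],[0,0,-3.7,0,0,0,0.6],[0,0,-3.7,0,0,0,0.4]],
], newtons=30)

```text
clock: 3.0
tcp_pos: [491.3, 12.0, 15.8]
tcp_rot: [0.791, 0.612, 0.0, 0.0]
contact_force: [0.3, 0.1, -0.8]
grip_width: 0.606
gripper_force: 0.0
```

Emit:
servo_tool([
  [[0,0,0,0,0,0,0.3],[0,0,0,0,0,0,0.2],[0,0,0,0,0,0,0.2],[0,0,0,0,0,0,0.2],[0,0,0,0,0,0,0.2],[0,0,0,0,0,0,0.2],[0,0,0,0,0,0,0.2],[0,0,0,0,0,0,0.2]],
])

```text
clock: 3.67
tcp_pos: [491.4, 12.0, 15.9]
tcp_rot: [0.791, 0.612, 0.0, 0.0]
contact_force: [-1.1, -0.0, 6.8]
grip_width: 0.462
gripper_force: 31.0
```

Emit:
servo_tool([
  [[0,0,1,0,0,0,0.2],[0,0,3,0,0,0,0.2],[0,0,6,0,0,0,0.2],[0,0,9.5,0,0,0,0.2],[0,0,13,0,0,0,0.2],[0,0,17,0,0,0,0.2],[0,0,20.5,0,0,0,0.2],[0,0,23.5,0,0,0,0.2]],
])

```text
clock: 4.33
tcp_pos: [490.9, 12.0, 253.6]
tcp_rot: [0.791, 0.612, 0.001, 0.001]
contact_force: [1.1, -0.1, -1.1]
grip_width: 0.459
gripper_force: 30.5
```

Emit:
servo_tool([
  [[-1,2,0,0,0,1,0.2],[-1,5,0,0,0,3,0.2],[-1,8.5,0,0,0,5,0.2],[-1,12,0,0,0,7,0.2],[-1,15.5,0,0,0,9,0.2],[0,19,0,0,0,9,0.2],[3,20.5,0,0,0,9,0.2],[6.5,20.5,0,0,0,9,0.2]],
])

```text
clock: 5.0
tcp_pos: [555.0, 220.7, 251.1]
tcp_rot: [0.739, 0.674, 0.0, -0.0]
contact_force: [1.3, -0.5, 0.8]
grip_width: 0.457
gripper_force: 30.5
```

Emit:
servo_tool([
  [[0,0,0,0,0,0,0.2],[0,0,0,0,0,0,0.2],[0,0,0,0,0,0,0.2],[0,0,0,0,0,0,0.2],[0,0,0,0,0,0,0.2],[0,0,0,0,0,0,0.2],[0,0,0,0,0,0,0.2],[0,0,0,0,0,0,0.2]],
])

```text
clock: 5.67
tcp_pos: [555.8, 216.9, 250.6]
tcp_rot: [0.74, 0.672, 0.0, 0.0]
contact_force: [0.7, 0.4, -0.9]
grip_width: 0.459
gripper_force: 30.7
```

```bash
python3 - <<'E'
from h import *
f=look("w2");pose()
for c in((457,342),(659,340)): print(top(f,c,20,32,90))
for q in("near_mid","far_mid","sheet"): print(q,[(np.round(r["location"],1),r["p"]) for r in robot.landmark_of(f,q)])
E
```

```text
t 5.72 tcp [555.8 216.9 250.5] jaw ang -5.51 tilt [ 0.  0. -1.] F [ 0.3  0.3 -1. ] grip 0.46 30.7 q [0.35 0.37 1.69 0.   1.08 0.45]
{'c': (457.7, 335.3), 'size': (91.2, 40.7), 'ang': 83.06, 'z': 26.9, 'n': 6353}
{'c': (659.0, 324.1), 'size': (73.5, 40.9), 'ang': 83.6, 'z': 26.7, 'n': 5236}
near_mid [(array([457.3, 341. ,  10.7]), 0.8)]
far_mid [(array([658.3, 341.3,  15.3]), 0.57)]
sheet [(array([553.7, 341.6,   1.8]), 0.77)]
```

View pics/w2.png

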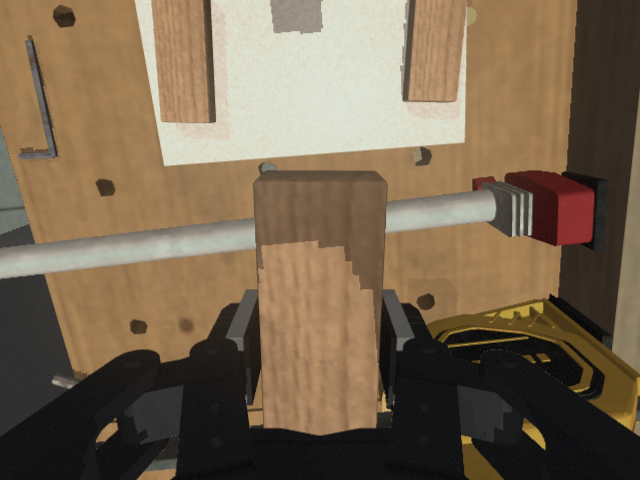

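The held block is central in the view. The row's two blocks, at (185,60) and (435,50), are cut off by the top edge. I'll shift +y to see them whole.

Emit:
servo_tool([
  [[0,2,0.5,0,0,0,0.2],[0,5,1,0,0,0,0.2],[0,8,2,0,0,0,0.2],[0,10,3,0,0,0,0.2],[0,11,4,0,0,0,0.2],[0,11,4,0,0,0,0.2],[0,11,4,0,0,0,0.2],[0,11,4,0,0,0,0.2]],
])

```text
clock: 6.53
tcp_pos: [555.6, 325.8, 289.7]
tcp_rot: [0.74, 0.672, -0.001, 0.0]
contact_force: [-1.0, -0.1, -1.4]
grip_width: 0.462
gripper_force: 30.7
```

```bash
python3 - <<'E'
from h import *
f=look("w3");pose()
for c in((457,342),(659,340)): print(top(f,c,20,32,90))
# held block: points near tool
W=cloud(f);m=(W[...,2]>180)&(W[...,2]<300)
print(top(f,(556,327),230,300,150))
E
```

```text
t 6.58 tcp [555.7 325.6 289.5] jaw ang -5.56 tilt [-0.001 -0.001 -1.   ] F [-0.2  0.9 -1.1] grip 0.462 30.7 q [ 0.51  0.41  1.54 -0.    1.2   0.61]
{'c': (458.3, 339.7), 'size': (99.9, 40.7), 'ang': 83.2, 'z': 26.9, 'n': 4494}
{'c': (660.6, 337.4), 'size': (100.1, 41.1), 'ang': 83.53, 'z': 26.7, 'n': 4652}
{'c': (562.2, 374.0), 'size': (40.4, 9.0), 'ang': -15.23, 'z': 297.4, 'n': 2212}
```

View pics/w3.png

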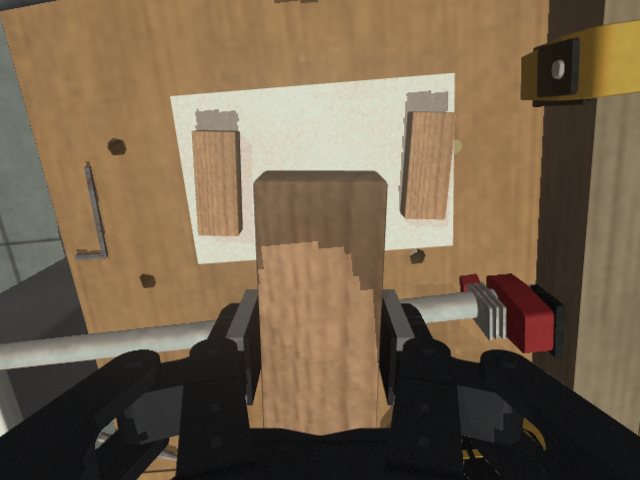

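The row blocks show at (216,183) and (428,165), and the sheet runs from (172,96) to (453,245). Both the wrist and side cameras put the midpoint, relative to the grasp, at TCP (558.1, 338.3) with a jaw angle of about -6.5°. I'll lower above it.

Emit:
servo_tool([
  [[0.2,1.3,-3,0,0,-1,0.2],[0.2,1.3,-6.5,0,0,-1,0.2],[0.2,1.3,-10,0,0,-1,0.2],[0.2,1.3,-13.5,0,0,-1,0.2],[0.2,1.3,-17,0,0,-1,0.2],[0.2,1.3,-20.5,0,0,-1,0.2],[0.2,1.3,-23,0,0,-1,0.2],[0.2,1.3,-24.5,0,0,-1,0.2]],
])

```text
clock: 7.25
tcp_pos: [556.1, 337.5, 41.4]
tcp_rot: [0.747, 0.665, -0.003, -0.001]
contact_force: [-1.0, -1.1, -0.7]
grip_width: 0.458
gripper_force: 30.7
```

Emit:
servo_tool([
  [[0,0,-0.5,0,0,0,0.2],[0,0,-1,0,0,0,0.2],[0,0,-1,0,0,0,0.2],[0,0,-1,0,0,0,0.2],[0,0,-1,0,0,0,0.2],[0,0,-1,0,0,0,0.2],[0,0,-1,0,0,0,0.2],[0,0,-1,0,0,0,0.2]],
])

```text
clock: 7.92
tcp_pos: [558.3, 340.3, 36.1]
tcp_rot: [0.746, 0.666, 0.001, 0.0]
contact_force: [-0.2, 0.1, -0.2]
grip_width: 0.455
gripper_force: 30.7
```

```bash
python3 - <<'E'
from h import *
pose()
f=robot.grab_frame("side")
for c in((457,342),(659,340)): print(top(f,c,20,32,90))
print(top(f,(558,338),35,80,60))
E
```

```text
t 7.92 tcp [558.3 340.3  36.1] jaw ang -6.49 tilt [ 0.001  0.001 -1.   ] F [-0.2  0.1 -0.2] grip 0.455 30.7 q [0.53 0.73 1.65 0.   0.76 0.64]
{'c': (456.4, 341.6), 'size': (102.1, 44.9), 'ang': 82.62, 'z': 25.6, 'n': 689}
{'c': (660.3, 347.1), 'size': (85.1, 47.7), 'ang': 84.77, 'z': 25.5, 'n': 448}
{'c': (549.0, 349.2), 'size': (98.0, 75.1), 'ang': 44.68, 'z': 45.3, 'n': 734}
```

Emit:
servo_tool([
  [[0,-0.2,-0.4,0,0,0,0.2],[0,-0.2,-0.8,0,0,0,0.2],[0,-0.2,-1.2,0,0,0,0.2],[0,-0.2,-1.5,0,0,0,0.2],[0,-0.2,-1.7,0,0,0,0.2],[0,-0.2,-1.8,0,0,0,0.2],[0,-0.2,-1.8,0,0,0,0.2],[0,-0.2,-1.8,0,0,0,0.2]],
])

```text
clock: 8.63
tcp_pos: [558.0, 338.1, 17.2]
tcp_rot: [0.746, 0.666, 0.0, 0.0]
contact_force: [0.2, -0.7, -0.9]
grip_width: 0.463
gripper_force: 30.7
```

Emit:
servo_tool([
  [[0,0,-0.05,0,0,0,0.2],[0,0,-0.1,0,0,0,0.2],[0,0,-0.1,0,0,0,0.2],[0,0,-0.1,0,0,0,0.2],[0,0,-0.1,0,0,0,0.2],[0,0,-0.1,0,0,0,0.2],[0,0,-0.1,0,0,0,0.2],[0,0,-0.1,0,0,0,0.2]],
])

```text
clock: 9.3
tcp_pos: [558.1, 338.1, 16.9]
tcp_rot: [0.746, 0.666, 0.0, 0.0]
contact_force: [-2.2, -1.0, 4.7]
grip_width: 0.458
gripper_force: 31.3
```

Contact reads about 5 N, so the block is down. I'll release gently and rise.

Emit:
servo_tool([
  [[0,0,0,0,0,0,0.5],[0,0,0,0,0,0,0.55],[0,0,0,0,0,0,0.6],[0,0,0,0,0,0,0.7],[0,0,0,0,0,0,0.75],[0,0,0,0,0,0,0.75],[0,0,0.3,0,0,0,0.75],[0,0,0.8,0,0,0,0.75]],
])

```text
clock: 9.97
tcp_pos: [557.6, 337.8, 24.1]
tcp_rot: [0.746, 0.666, -0.001, -0.0]
contact_force: [0.8, 0.1, 0.1]
grip_width: 0.748
gripper_force: 0.0
```

Emit:
servo_tool([
  [[0,0,2,0,0,0,0.75],[0,0,5,0,0,0,0.75],[0,0,9,0,0,0,0.75],[0,0,13,0,0,0,1],[0,0,17,0,0,0,1],[0,-2,21,0,0,0,1],[0,-4,23,0,0,0,1],[0,-6,23,0,0,0,1]],
])

```text
clock: 10.63
tcp_pos: [560.6, 278.9, 261.5]
tcp_rot: [0.746, 0.666, 0.005, 0.002]
contact_force: [1.5, 0.1, -0.4]
grip_width: 1.002
gripper_force: 0.0
```

Emit:
servo_tool([
  [[0,-1,0,0,0,0,1],[0,-1,0,0,0,0,1],[0,-1,0,0,0,0,1],[0,-1,0,0,0,0,1],[0,-1,0,0,0,0,1],[0,-1,0,0,0,0,1],[0,-1,0,0,0,0,1],[0,-1,0,0,0,0,1]],
])

```text
clock: 11.3
tcp_pos: [557.8, 268.5, 253.9]
tcp_rot: [0.746, 0.666, -0.0, -0.0]
contact_force: [-1.0, 0.4, 0.3]
grip_width: 1.003
gripper_force: 0.0
```

```bash
python3 - <<'E'
from h import *
f=look("w4");pose()
for c in((457,342),(558,338),(659,340)): print(top(f,c,20,32,75,(c[0]-48,c[0]+48,200,460)))
f=robot.grab_frame("side")
for c in((457,342),(558,338),(659,340)): print("side",top(f,c,20,32,75,(c[0]-48,c[0]+48,200,460)))
E
```

```text
t 11.35 tcp [557.8 268.4 254. ] jaw ang -6.47 tilt [-0. -0. -1.] F [ 0.1 -0.2  0.1] grip 0.999 0.0 q [0.43 0.4  1.63 0.   1.11 0.54]
{'c': (458.2, 339.7), 'size': (99.1, 40.8), 'ang': 83.57, 'z': 26.9, 'n': 6097}
{'c': (558.9, 338.0), 'size': (99.2, 40.1), 'ang': 83.46, 'z': 26.8, 'n': 6078}
{'c': (660.5, 337.4), 'size': (100.2, 40.7), 'ang': 83.51, 'z': 26.7, 'n': 6414}
side {'c': (455.9, 342.1), 'size': (101.0, 44.8), 'ang': 82.7, 'z': 25.5, 'n': 698}
side {'c': (556.4, 340.6), 'size': (101.6, 45.7), 'ang': 82.32, 'z': 25.4, 'n': 619}
side {'c': (656.9, 339.3), 'size': (101.3, 47.6), 'ang': 85.05, 'z': 25.3, 'n': 536}
```

View pics/w4.png

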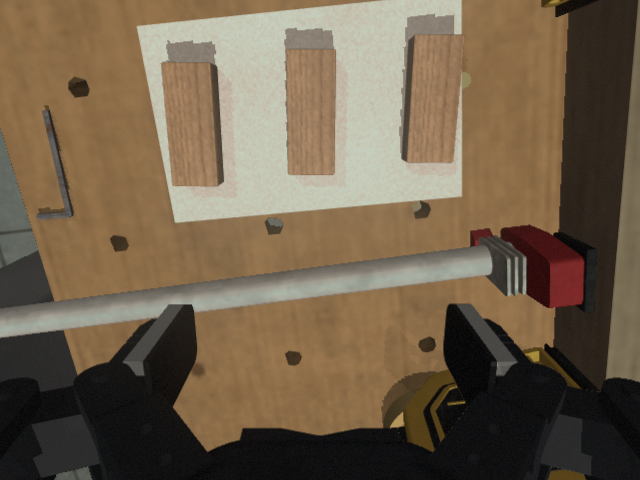

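The three blocks show at (192,123), (311,111) and (433,99), with evenly spaced centres and ends in line. The middle block is within 0.6 mm of the measured midpoint. The row runs at about -0.8°. The 50 mm quoted width matches a 40 mm block yawed about 6° in its own frame, so I'll lay the rail along the row. Next I'll cross back at x<500 to the rail.

Emit:
servo_tool([
  [[-4,-1,0,0,0,-7,1],[-8,-3,0,0,0,-14,1],[-11,-6,0,0,0,-21,1],[-12,-10,0,0,0,-28,1],[-12,-14,0,0,0,-35,1],[-12,-18,0,0,0,-42,1],[-12,-22,0,0,0,-49,1],[-12,-26,0,0,0,-56,1]],
])

```text
clock: 12.07
tcp_pos: [437.6, 6.4, 254.8]
tcp_rot: [0.972, 0.235, 0.001, 0.0]
contact_force: [1.1, -1.0, -0.1]
grip_width: 1.0
gripper_force: 0.0
```

Emit:
servo_tool([
  [[0,-4,0,0,0,-7,1],[0,-8,0,0,0,-14,1],[0,-12,0,0,0,-21,1],[0,-16,0,0,0,-28,1],[0,-20,0,0,0,-28,1],[0,-22,0,0,0,-28,1],[0,-22,0,0,0,-28,1],[0,-22,0,0,0,-28,1]],
])

```text
clock: 12.73
tcp_pos: [437.8, -212.9, 254.3]
tcp_rot: [1.0, -0.006, -0.0, -0.0]
contact_force: [-0.4, -0.2, 0.1]
grip_width: 0.998
gripper_force: 0.0
```

```bash
python3 - <<'E'
from h import *
f=look("w5");pose()
print(top(f,(538,-215),13,24,190,(360,720,-290,-140)))
print([(np.round(r["location"],1),r["p"]) for r in robot.landmark_of(f,"rail_mid")])
E
```

```text
t 12.78 tcp [ 437.7 -211.9  254.2] jaw ang -90.56 tilt [-0.  0. -1.] F [ 0.2  0.8 -0.9] grip 1.001 0.0 q [-0.48  0.2   1.92  0.    1.02  1.1 ]
{'c': (500.3, -217.2), 'size': (192.7, 62.1), 'ang': 0.27, 'z': 18.8, 'n': 16736}
[(array([ 537.4, -213.8,    7.4]), 0.9)]
```

View pics/w5.png

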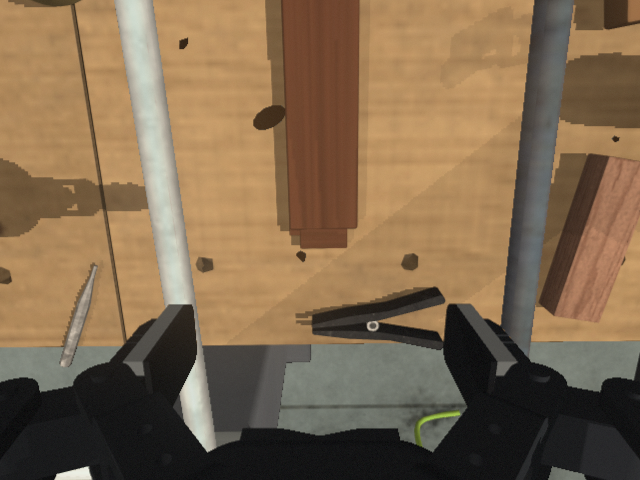

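The rail runs up the view from its near shoulder at (322,228), between the pipes, with the spring clamp below it. I'll find both shoulders from the pictures I already have.

```bash
python3 - <<'E'
from h import *
for n in("wrist0","w1","w5","side0"):
  f=np.load(n+".npz");W=cloud(f)
  print(n,top(f,(538,-215),15.5,24,190,(360,720,-290,-140)))
  m=(abs(W[...,1]+215)<10)&(W[...,0]>360)&(W[...,0]<720)&(W[...,2]>5)&(W[...,2]<30)
  x=W[m][:,0];z=W[m][:,2];hi=x[z>16];lo=x[(z>9)&(z<14.5)]
  print(" shoulders",np.percentile(hi,[0.2,99.8]).round(1),"tenons",np.percentile(lo,[1,99]).round(1))
E
```

```text
wrist0 {'c': (574.0, -216.2), 'size': (190.8, 63.2), 'ang': 0.57, 'z': 19.0, 'n': 8964}
 shoulders [480.2 668.7] tenons [669.9 689.2]
w1 {'c': (495.0, -216.6), 'size': (171.5, 63.0), 'ang': 0.34, 'z': 18.9, 'n': 9629}
 shoulders [410.2 668.5] tenons [390.  688.7]
w5 {'c': (503.0, -217.2), 'size': (187.4, 62.1), 'ang': 0.27, 'z': 18.8, 'n': 16666}
 shoulders [410.1 595.8] tenons [390.2 407.9]
side0 {'c': (535.9, -215.6), 'size': (262.1, 68.4), 'ang': -1.16, 'z': 18.0, 'n': 737}
 shoulders [405.4 664.2] tenons [386.5 686.7]
```

Emit:
servo_tool([
  [[3,0,-1,0,0,0.9,1],[6.5,-0.3,-4,0,0,0.9,1],[10,-0.5,-7,0,0,0.9,1],[10,-0.5,-10.5,0,0,0.9,1],[10,-0.5,-14,0,0,0.9,1],[10,-0.5,-17.5,0,0,0.9,1],[10,-0.5,-20,0,0,0.9,1],[10,-0.5,-21.5,0,0,0.9,1]],
])

```text
clock: 13.5
tcp_pos: [536.4, -214.3, 36.1]
tcp_rot: [1.0, 0.005, -0.002, -0.001]
contact_force: [-0.0, -0.4, -0.3]
grip_width: 1.0
gripper_force: 0.0
```

Emit:
servo_tool([
  [[0,0,-0.3,0,0,0,1],[0,0,-0.6,0,0,0,1],[0,0,-0.6,0,0,0,1],[0,0,-0.6,0,0,0,1],[0,0,-0.6,0,0,0,1],[0,0,-0.6,0,0,0,1],[0,0,-0.6,0,0,0,1],[0,0,-0.6,0,0,0,1]],
])

```text
clock: 14.17
tcp_pos: [538.3, -217.2, 33.9]
tcp_rot: [1.0, 0.003, 0.0, 0.0]
contact_force: [0.5, -0.7, 0.3]
grip_width: 0.994
gripper_force: 0.0
```

```bash
python3 -c "
from h import *
pose()"
```

```text
t 14.17 tcp [ 538.3 -217.2   33.9] jaw ang -89.61 tilt [ 0.001 -0.    -1.   ] F [ 0.5 -0.7  0.3] grip 0.994 0.0 q [-0.4   0.66  1.82  0.    0.65  1.16]
```

Emit:
servo_tool([
  [[0,0,-0.5,0,0,0,1],[0,0,-1,0,0,0,1],[0,0,-1.5,0,0,0,1],[0,0,-1.9,0,0,0,1],[0,0,-2.1,0,0,0,1],[0,0,-2.1,0,0,0,1],[0,0,-2.1,0,0,0,0.85],[0,0,-2.1,0,0,0,0.78]],
])

```text
clock: 14.83
tcp_pos: [538.1, -217.0, 12.3]
tcp_rot: [1.0, 0.003, 0.0, 0.0]
contact_force: [-0.6, 0.2, 0.7]
grip_width: 0.784
gripper_force: 0.0
```

Emit:
servo_tool([
  [[0,0,0,0,0,0,0.7],[0,0,0,0,0,0,0.6],[0,0,0,0,0,0,0.5],[0,0,0,0,0,0,0.5],[0,0,0,0,0,0,0.5],[0,0,0,0,0,0,0.5],[0,0,0,0,0,0,0.5],[0,0,0,0,0,0,0.5]],
], newtons=50)

```text
clock: 15.5
tcp_pos: [538.1, -217.0, 12.9]
tcp_rot: [1.0, 0.003, 0.0, 0.0]
contact_force: [-1.8, 0.7, 6.2]
grip_width: 0.714
gripper_force: 54.3
```

```bash
python3 -c "
from h import *
pose()"
```

```text
t 15.5 tcp [ 538.1 -217.    12.9] jaw ang -89.6 tilt [ 0. -0. -1.] F [-1.8  0.7  6.2] grip 0.714 54.3 q [-0.4   0.7   1.82  0.    0.62  1.16]
```

The grip is at 60.7 mm, which fits the rail. Before crossing, I'll check how far the bar-clamp handle extends, using saved pictures, while lifting straight up.

Emit:
servo_tool([
  [[0,0,0.5,0,0,0,0.5],[0,0,1.5,0,0,0,0.5],[0,0,4,0,0,0,0.5],[0,0,7,0,0,0,0.5],[0,0,10.5,0,0,0,0.5],[-1,0,14,0,0,0,0.5],[-3,0,17.5,0,0,0,0.5],[-6,0,21,0,0,0,0.5]],
])

```text
clock: 16.17
tcp_pos: [481.6, -217.2, 221.7]
tcp_rot: [1.0, 0.004, 0.001, 0.001]
contact_force: [0.7, -0.2, -0.9]
grip_width: 0.709
gripper_force: 54.9
```

```bash
python3 - <<'E'
from h import *
pose()
for n in("wrist0","side0","w2","w4"):
  W=cloud(np.load(n+".npz"));m=(W[...,1]>50)&(W[...,1]<150)&(W[...,0]>300)&(W[...,0]<800)
  for a,b in((70,130),(130,200),(200,280),(280,400)):
    p=W[m&(W[...,2]>a)&(W[...,2]<b)]
    if len(p)>20: print(n,a,b,len(p),np.percentile(p,[1,99],axis=0).round().tolist())
E
```

```text
t 16.17 tcp [ 481.6 -217.2  221.7] jaw ang -89.55 tilt [ 0.003 -0.001 -1.   ] F [ 0.7 -0.2 -0.9] grip 0.709 54.9 q [-0.45  0.31  1.86  0.    0.97  1.12]
wrist0 70 130 11285 [[641.0, 50.0, 74.0], [799.0, 104.0, 128.0]]
wrist0 130 200 14545 [[489.0, 77.0, 139.0], [759.0, 103.0, 200.0]]
wrist0 200 280 20499 [[610.0, 81.0, 200.0], [715.0, 100.0, 279.0]]
wrist0 280 400 4850 [[609.0, 85.0, 280.0], [673.0, 90.0, 302.0]]
side0 70 130 1190 [[593.0, 85.0, 71.0], [798.0, 149.0, 130.0]]
side0 130 200 2558 [[306.0, 89.0, 132.0], [789.0, 127.0, 199.0]]
side0 200 280 1217 [[601.0, 88.0, 200.0], [725.0, 120.0, 279.0]]
side0 280 400 1171 [[590.0, 88.0, 280.0], [689.0, 118.0, 367.0]]
w2 70 130 8834 [[635.0, 100.0, 71.0], [768.0, 149.0, 130.0]]
w2 130 200 7098 [[444.0, 93.0, 130.0], [738.0, 126.0, 199.0]]
w2 200 280 1231 [[618.0, 108.0, 200.0], [706.0, 120.0, 226.0]]
w4 70 130 5025 [[605.0, 114.0, 71.0], [772.0, 149.0, 129.0]]
w4 130 200 1845 [[600.0, 109.0, 130.0], [694.0, 124.0, 194.0]]
```

The clamp body starts at x≈590 and its bar sits at about z=150. I'll cross at x≈400 and z≈260.

Emit:
servo_tool([
  [[-3,0,3,0,0,0,0.5],[-6,1,4,0,0,0,0.5],[-8,4,4,0,0,0,0.5],[-8,8,4,0,0,0,0.5],[-8,12,4,0,0,0,0.5],[-8,16,4,0,0,0,0.5],[-8,20,4,0,0,0,0.5],[-8,24,4,0,0,0,0.5]],
])

```text
clock: 16.83
tcp_pos: [400.2, 24.6, 259.8]
tcp_rot: [1.0, 0.003, 0.001, -0.0]
contact_force: [1.3, -0.2, -1.1]
grip_width: 0.712
gripper_force: 54.9
```

Emit:
servo_tool([
  [[0,4,0,0,0,-0.4,0.5],[0,8,0,0,0,-0.8,0.5],[0,12,0,0,0,-1.4,0.5],[0,16,0,0,0,-1.4,0.5],[0,20,0,0,0,-1.4,0.5],[0,24,0,0,0,-1.4,0.5],[1,28,0,0,0,-1.4,0.5],[4,31,0,0,0,-1.4,0.5]],
])

```text
clock: 17.5
tcp_pos: [437.4, 335.3, 259.5]
tcp_rot: [1.0, -0.007, -0.001, -0.0]
contact_force: [1.6, -0.5, -1.2]
grip_width: 0.706
gripper_force: 55.0
```

Emit:
servo_tool([
  [[4,0.5,0,0,0,0,0.5],[8,0.5,0,0,0,0,0.5],[11,0.5,0,0,0,0,0.5],[12,0.5,0,0,0,0,0.5],[12,0.5,0,0,0,0,0.5],[12,0.5,0,0,0,0,0.5],[12,0.5,0,0,0,0,0.5],[12,0.5,0,0,0,0,0.5]],
])

```text
clock: 18.17
tcp_pos: [558.9, 337.4, 259.2]
tcp_rot: [1.0, -0.008, -0.0, 0.0]
contact_force: [-0.6, -0.1, -1.3]
grip_width: 0.71
gripper_force: 55.0
```

```bash
python3 - <<'E'
from h import *
pose();f=robot.grab_frame("side")
W=cloud(f);m=(abs(W[...,1]-338)<60)&(W[...,0]>380)&(W[...,0]<740)&(W[...,2]>225)&(W[...,2]<275)
P=W[m];print(len(P),np.percentile(P,[1,99],axis=0).round(),np.median(P[:,2]))
E
```

```text
t 18.17 tcp [558.9 337.4 259.2] jaw ang -90.97 tilt [-0.001 -0.    -1.   ] F [-0.6 -0.1 -1.3] grip 0.71 55.0 q [0.52 0.45 1.55 0.   1.15 2.11]
2547 [[409. 305. 248.]
 [702. 379. 272.]] 263.5362783101623
```

Emit:
servo_tool([
  [[0,0.1,-2,0,0,0,0.5],[0,0.1,-5,0,0,0,0.5],[0,0.1,-8.5,0,0,0,0.5],[0,0.1,-12,0,0,0,0.5],[0,0.1,-15,0,0,0,0.5],[0,0.1,-18,0,0,0,0.5],[0,0.1,-20,0,0,0,0.5],[0,0.1,-20.5,0,0,0,0.5]],
])

```text
clock: 18.88
tcp_pos: [557.4, 337.4, 50.4]
tcp_rot: [1.0, -0.008, -0.003, 0.002]
contact_force: [-0.4, -0.1, -1.0]
grip_width: 0.71
gripper_force: 55.0
```

Emit:
servo_tool([
  [[0,0,-0.2,0,0,0,0.5],[0,0,-0.4,0,0,0,0.5],[0,0,-0.5,0,0,0,0.5],[0,0,-0.5,0,0,0,0.5],[0,0,-0.5,0,0,0,0.5],[0,0,-0.5,0,0,0,0.5],[0,0,-0.5,0,0,0,0.5],[0,0,-0.5,0,0,0,0.5]],
])

```text
clock: 19.55
tcp_pos: [560.5, 338.6, 49.4]
tcp_rot: [1.0, -0.009, 0.0, -0.0]
contact_force: [-0.3, 0.4, -1.7]
grip_width: 0.712
gripper_force: 55.0
```

```bash
python3 -c "
from h import *
pose()"
```

```text
t 19.55 tcp [560.5 338.6  49.4] jaw ang -91.0 tilt [ 0.001  0.    -1.   ] F [-0.3  0.4 -1.7] grip 0.712 55.0 q [0.53 0.71 1.65 0.   0.78 2.11]
```

Emit:
servo_tool([
  [[-0.1,0,-0.2,0,0,0,0.5],[-0.2,0,-0.4,0,0,0,0.5],[-0.2,0,-0.6,0,0,0,0.5],[-0.2,0,-0.8,0,0,0,0.5],[-0.2,0,-0.9,0,0,0,0.5],[-0.2,0,-1.0,0,0,0,0.5],[-0.2,0,-1.0,0,0,0,0.5],[-0.2,0,-1.0,0,0,0,0.5]],
])

```text
clock: 20.22
tcp_pos: [558.4, 338.5, 38.9]
tcp_rot: [1.0, -0.009, 0.0, -0.0]
contact_force: [-0.2, -0.1, -1.9]
grip_width: 0.712
gripper_force: 55.1
```

Emit:
servo_tool([
  [[0,0,-0.03,0,0,0,0.5],[0,0,-0.06,0,0,0,0.5],[0,0,-0.06,0,0,0,0.5],[0,0,-0.06,0,0,0,0.5],[0,0,-0.06,0,0,0,0.5],[0,0,-0.06,0,0,0,0.5],[0,0,-0.06,0,0,0,0.5],[0,0,-0.06,0,0,0,0.5]],
])

```text
clock: 20.88
tcp_pos: [558.4, 338.5, 38.9]
tcp_rot: [1.0, -0.009, 0.0, -0.0]
contact_force: [-1.8, -1.7, 4.9]
grip_width: 0.708
gripper_force: 55.8
```

Contact reads about 7 N, so the rail is resting. I'll release.

Emit:
servo_tool([
  [[0,0,0,0,0,0,0.75],[0,0,0,0,0,0,0.8],[0,0,0,0,0,0,0.85],[0,0,0,0,0,0,0.9],[0,0,0,0,0,0,0.95],[0,0,0,0,0,0,0.95],[0,0,0.3,0,0,0,0.95],[0,0,0.8,0,0,0,0.95]],
])

```text
clock: 21.55
tcp_pos: [558.0, 338.3, 46.1]
tcp_rot: [1.0, -0.009, -0.0, 0.0]
contact_force: [0.8, 0.1, -0.2]
grip_width: 0.95
gripper_force: 0.0
```

Emit:
servo_tool([
  [[0,0,1.5,0,0,0,0.95],[0,0,4,0,0,0,0.95],[0,0,7,0,0,0,1],[0,0,10,0,0,0,1],[0,0,14,0,0,0,1],[-4,0,18,0,0,0,1],[-8,0,22,0,0,0,1],[-12,0,24,0,0,0,1]],
])

```text
clock: 22.22
tcp_pos: [465.0, 338.7, 272.4]
tcp_rot: [1.0, -0.009, 0.002, -0.001]
contact_force: [0.0, 0.6, -0.3]
grip_width: 1.002
gripper_force: 0.0
```

Emit:
servo_tool([
  [[-2,0,2,0,0,0,1],[-3,0,5,0,0,0,1],[-3,0,8,0,0,0,1],[-3,0,8,0,0,0,1],[-3,0,8,0,0,0,1],[-3,0,8,0,0,0,1],[-3,0,8,0,0,0,1],[-3,0,8,0,0,0,1]],
])

```text
clock: 22.88
tcp_pos: [434.4, 338.0, 347.3]
tcp_rot: [1.0, -0.009, -0.001, 0.001]
contact_force: [0.6, -0.4, -0.3]
grip_width: 1.0
gripper_force: 0.0
```

```bash
python3 - <<'E'
from h import *
f=look("w6");pose();g=robot.grab_frame("side")
for n,f in(("w",f),("s",g)):
  print(n,top(f,(558,338),40,50,170,(400,720,270,410)))
  W=cloud(f)
  m=(abs(W[...,1]-338)<15)&(W[...,0]>380)&(W[...,0]<740)&(W[...,2]>34)&(W[...,2]<60)
  print(" tenon x",np.percentile(W[m][:,0],[.2,99.8]).round(1))
  for c in(458,559,660):
    m=(abs(W[...,0]-c)<60)&(W[...,2]>22)&(W[...,2]<31)&(W[...,1]>270)&(W[...,1]<410)
    P=W[m]; print("  blk",c,len(P),np.percentile(P[:,:2],[1,99],axis=0).round(1).tolist() if len(P)>20 else "")
E
```

```text
t 22.93 tcp [434.5 338.1 347.3] jaw ang -91.02 tilt [-0.002 -0.001 -1.   ] F [-0.7  0.4  0.3] grip 1.001 0.0 q [0.64 0.21 1.68 0.   1.25 2.23]
w {'c': (519.2, 337.5), 'size': (178.1, 62.1), 'ang': -1.0, 'z': 44.8, 'n': 11856}
 tenon x [410.2 607.8]
  blk 458 1232 [[434.7, 289.8], [482.4, 389.6]]
  blk 559 1496 [[535.5, 288.0], [582.6, 388.4]]
  blk 660 0 
s {'c': (558.0, 338.6), 'size': (265.4, 65.9), 'ang': -1.08, 'z': 43.7, 'n': 2204}
 tenon x [405.3 706.9]
  blk 458 238 [[416.0, 290.8], [509.7, 392.4]]
  blk 559 201 [[506.7, 290.5], [612.1, 391.2]]
  blk 660 181 [[606.0, 289.1], [684.6, 390.4]]
```

View pics/w6.png

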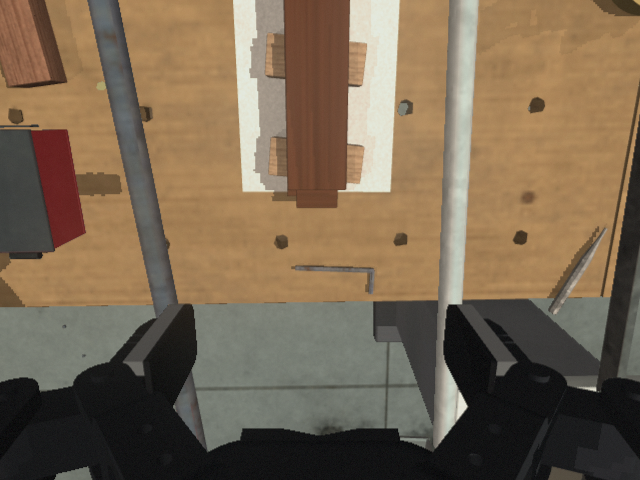

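The rail lies at -1.0° along the row, with the near and middle blocks showing equally either side at (316,158) and (316,57). By the side camera its tenons run from x=405.3 to 706.9, a centre of 556.1, and the row midpoint measures 556.4. The gripper is clear, so I'm handing in.

```bash
python3 -c "
from plant import robot
print(robot.sign_off())"
```

```text
the job is handed in; nothing more can be done
None
```

I set the third block within about 1 mm of midway, parallel and with its ends in line, and centred the rail along the row; because the blocks measure about 6° off square to the row, it sits about 6° off square to their faces. The job is handed in, at about 23 s on the clock.

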